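# Run the spice mill: press, twist and hold its canister

## Robot

A 7-joint arm with a two-finger parallel gripper is mounted at the origin on the work surface. World frame = base frame: x ahead of the robot, y to its left, z up, the work surface at z = 0. Lengths are in m, angles in rad, forces in N, time in s.
With the tool pointing down it reaches from about 0.35 to 0.9 m from the base axis. Payload 19.9 kg.
Tool frame: the origin (TCP) lies between the finger pads; the fingertips stand 19 mm ahead of it and the grasp point (between the pads) is the TCP; z points along the fingers, y is the line along which they close (so a half turn about z gives the same grasp; the last joint's range is limited). The gripper opens to 94 mm and grips with 3 to 60 N. Pads are 16 mm wide; open, the fingers measure 119 mm over their backs; the gripper's body (75 mm by 177 mm) begins 78 mm behind the grasp point.
Start: joints at [1.286, 0.417, -0.01, 1.614, 0.005, 1.111, -0.053], TCP at [0.151, -0.606, 0.224] pointing down, gripper open.
Joint ranges: [-2.81, 2.81], [-0.39, 2.02], [-1.27, 1.25], [0.06, 2.57], [-1.19, 4.33], [0.19, 2], [-2.82, 2.82]. Speed limits (rad/s): [1.89, 1.89, 2.39, 2.39, 3.01, 3.01, 3.01].

## Interface

Orientations are given as a 3x3 rotation matrix whose columns are the frame's x, y, z axes.
In Python, from rig import robot gives the robot as it stands. Calls block until the motion is done:
- robot.move_ptp(position, orientation): joint-space move of the TCP to a pose.
- robot.move_linear(position, velocity=0.15, frame=None, threshold=None): straight line of the TCP; frame=None keeps the orientation; velocity is the mean speed in m/s. With threshold (N) it stops when the force on the tool has changed by that much, and returns True; else False.
- robot.goto_joints(angles): joint-space move.
- robot.gripper_to(opening): finger opening in m; the grip force is fixed at half the most; returns when the fingers have stopped.
- robot.pause(seconds).
- robot.ik(position, orientation): joint angles nearest the present ones, or None.
- robot.get_state(): the state.
- robot.grab_frame(name): name is "scene" or "top" or "wrist"; returns the picture (480x640x3 uint8, red, green, blue); there is no depth.
- robot.camera_info(name): a dict with "fx", "fy", "cx", "cy" (pixels), "dist" ([k1, k2, p1, p2, k3] as OpenCV has them; the pictures are not rectified), "rvec" (rotation vector, rad) and "tvec" (3), from world to camera coordinates, as OpenCV has them. Camera axes: x right, y down, z forward; pixel columns grow to the right and rows downward; lengths in m; the calibration is good to about 2 mm. A picture is of the moment at which its call begins: read the wrist's pose just before it. camera_info takes no time and is no camera call; for the wrist camera it gives the pose at the moment of the call.
A pose or a line that the arm cannot do raises robot.PlanningError and nothing moves.
- robot.sign_off(): hands the job in; it is judged then, once.
The state is a dict: "time": time; "qpos": joint angles; "joint_vel": joint speeds; "effort": joint torques, N m; "ee_pos": TCP position; "tool_rot": TCP orientation; "force": force on the tool from outside, world axes, zero at the start; "moment": the same for the moment, N m; "opening": finger opening in m; "grasp_force": force on a finger pad.
Only numpy, scipy, OpenCV 4.12 (cv2) and the standard library are available. Lean on these libraries where they do the work, as an engineer would, in place of code of your own. Each camera call takes 0.05 s, during which the arm holds its last target. There are 200 camera calls.

## Task

Pick up the spice canister by the bar grip on its top and stand it in the collar on top of the white mill base, its two foot lugs in the collar's two gaps. Push it down against the spring, then twist it clockwise (seen from above) a quarter turn to the stop, and finish while still gripping it there, pushed in and fully twisted, because the mill only runs while it is held. Leave the mug, jar, bottle and saucer where they stand.

Things in the scene. Friction and masses are not known exactly. Their poses are not given: they have to be found in the camera images.
- canister: Loose closed canister, about 0.25 kg, upright on the counter; origin at the centre of its underside, z up. Steel drum 54 mm in diameter, 8 to 52 mm above the origin, a black bar grip on top, two black lugs at the foot. Under the drum (0 to 10 mm) an 11 mm wide slot runs along its x and takes the mill's driving bar. A half turn about z changes nothing.
- canister_grip (a point): In the canister's black bar grip, on its axis, 76 mm above its origin (12 mm below the bar's top, 24 mm above the drum's top); axes as the canister's. The bar is 50 mm long along x, 20 mm thick along y, and reaches from 52 to 88 mm above the canister's origin. Pinch it from above along y.
- lug (a point): Outer end of one of the canister's two lugs, 34.5 mm from its axis along its +y, 3 mm above its underside; the other lug is on the far side, along -y. Each lug is 12 mm wide (along x) and 6 mm high (0 to 6 mm above the underside). Axes as the canister's.
- mill: Fixed white spice mill base, 124 x 124 mm, on the counter; origin at the centre of its underside, z up. On top, centred, a black collar wall (inner diameter 76, outer 88 mm, top 90 mm above the origin). In it a sprung turntable, its face 86 mm above the origin at rest (so high stands the canister's underside before pushing).
- socket (a point): On the collar's axis at the top of its steel lip, 94.5 mm above the mill's origin; axes as the mill's. The lip is 8 mm round bar (bottom at 86.5 mm) leaving a hole of 57 mm for the 54 mm drum. The turntable has a driving bar 36 x 8 x 6 mm, along the mill's x at rest, that enters the canister's 11 mm slot (about 0.1 rad of lost motion).
- gap (a point): Middle of one of the two 17 mm wide gaps in the lip, 32.5 mm from the axis along the mill's +y, at the lip's top; the other is along -y. Lugs go down the gaps: canister y along mill y, either way round. At rest height the lip stops the lugs from turning; pushed down about 6 mm or more they pass under it.
- press (a joint): How far the turntable in the collar is pushed down, m: 0 at rest, 0.008 at its lower stop. Spring 7 N at 0, 12 N at 0.008. With the canister twisted and not pushed, the spring holds the lugs against the underside of the lip at about 0.0055.
- twist (a joint): Turn of the turntable, rad: 0 at rest, growing clockwise seen from above to the stop at 1.571. A return spring of 0.19 N m at 0 and 0.44 N m at the stop turns it back when let go.
- mug: White mug, 80 mm in diameter, 90 mm high, handle at its +y; bystander, origin at the centre of its underside.
- jar: Small glass jar with steel cap, 48 mm in diameter, 75 mm high; bystander, origin at the centre of its underside.
- oil: Green glass oil bottle, 60 mm in diameter, 170 mm high; bystander, origin at the centre of its underside.
- saucer: White saucer, 120 mm in diameter, 18 mm high; bystander, origin at the centre of its underside.
Not all that is in view belongs to the job. What is shaped like the canister but green or orange is not meant.

How it is judged:
By the outcome, as a careful person would: the job done as asked, in the order asked, and still so for the second after the job is handed in, while the arm keeps its last pose, push and grip.
It also fails if it takes over 48 s, if anything falls off the work surface, if the arm or the gripper's body presses on something with over 40 N, if the wrist force passes 120 N, or if a joint passes its speed limit or range.

## Working session

There is one attempt and no reset: what is moved stays moved. The work goes in short steps, each a Python script; the robot and the scene stay as the last script left them, time stands still between calls to the robot, and variables do not carry over. Pictures are saved under pics/ and viewed, at most 10 in all, crops included, and the job is handed in when it is done.

```bash
ls; mkdir -p pics
python3 - <<'E'
from rig import robot
import cv2
for n in("scene","top"):
    f=robot.grab_frame(n); cv2.imwrite(f"pics/{n}0.png",f[:,:,::-1]); print(n,robot.camera_info(n))
s=robot.get_state();print(s["time"],s["ee_pos"],s["tool_rot"])
E
```

```text
pics
scene {'fx': 490.0528527421702, 'fy': 490.0528527421702, 'cx': 313.3549259519703, 'cy': 248.27455784541863, 'dist': array([-0.12791041,  0.        ,  0.        ,  0.        ,  0.        ]), 'rvec': array([ 2.07398196,  0.66344378, -0.356763  ]), 'tvec': array([-0.4642431 , -0.12737008,  1.54531737])}
top {'fx': 601.0433066432756, 'fy': 601.0433066432756, 'cx': 328.1677397811833, 'cy': 239.12859181967164, 'dist': array([-0.16367827,  0.        ,  0.        ,  0.        ,  0.        ]), 'rvec': array([ 2.17637348, -2.12020276,  0.12556777]), 'tvec': array([-0.00232462,  0.56068274,  1.40778276])}
0.1 [ 0.15075416 -0.60621596  0.22388144] [[ 9.70435346e-01  2.41360916e-01 -3.84599777e-04]
 [ 2.41361196e-01 -9.70434756e-01  1.07615636e-03]
 [-1.13486906e-04 -1.13716763e-03 -9.99999347e-01]]
```

View pics/scene0.png

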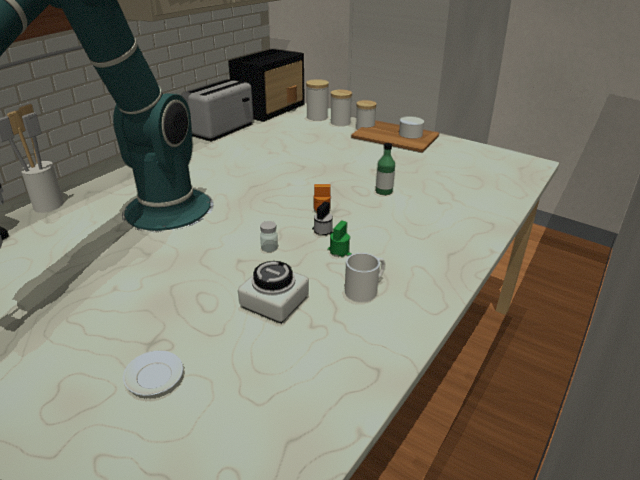

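View pics/top0.png

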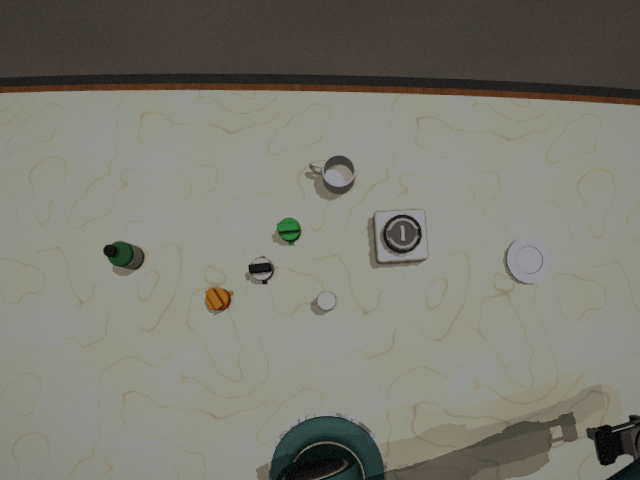

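The top view shows the black bar of the steel canister at about (261,268) and the mill collar at about (402,234), with its driving bar near-vertical in the image. The decoys are green (289,230) and orange (218,299). In the scene view the canister is at (323,222) and the mill at (273,285).

```bash
cat > h.py <<'E'
from rig import robot
import numpy as np, cv2
def ray(info,uv,z):
    """pixels (n,2) -> world points on plane(s) at height z"""
    K=np.array([[info['fx'],0,info['cx']],[0,info['fy'],info['cy']],[0,0,1]])
    p=cv2.undistortPoints(np.float64(uv).reshape(-1,1,2),K,info['dist'])[:,0]
    R=cv2.Rodrigues(info['rvec'])[0]; c=-R.T@info['tvec']
    d=np.c_[p,np.ones(len(p))]@R
    return c+d*((z-c[2])/d[:,2])[:,None]
def proj(info,P):
    K=np.array([[info['fx'],0,info['cx']],[0,info['fy'],info['cy']],[0,0,1]])
    return cv2.projectPoints(np.float64(P).reshape(-1,3),info['rvec'],info['tvec'],K,info['dist'])[0][:,0]
def tool(yaw):
    """tool pointing down, tool x at yaw"""
    c,s=np.cos(yaw),np.sin(yaw)
    return np.array([[c,s,0],[s,-c,0],[0,0,-1.]])
E
python3 - <<'E'
from h import *
i=robot.camera_info("top")
print(ray(i,[[261,268]],.088),ray(i,[[402,234]],.0945),ray(i,[[289,230],[218,299]],.088),ray(i,[[377,212],[426,210],[428,260],[377,262]],.07))
print(ray(i,[[401,228],[404,240]],.092))
w=robot.camera_info("wrist");s=robot.get_state()
R=cv2.Rodrigues(w['rvec'])[0];c=-R.T@w['tvec']
print(w['fx'],w['dist'],"cam in tool",s['tool_rot'].T@(c-s['ee_pos']),"\n",s['tool_rot'].T@R.T)
E
```

```text
[[0.48265487 0.16490653 0.088     ]] [[ 0.56927492 -0.15873246  0.0945    ]] [[0.57291336 0.10316582 0.088     ]
 [0.40809756 0.26199663 0.088     ]] [[ 0.62369471 -0.10170749  0.07      ]
 [ 0.63161539 -0.21792676  0.07      ]
 [ 0.5128358  -0.22328443  0.07      ]
 [ 0.50522453 -0.10363378  0.07      ]]
[[ 0.58361073 -0.15653417  0.092     ]
 [ 0.55574404 -0.16379681  0.092     ]]
365.89936020793914 [0.00524237 0.         0.         0.         0.        ] cam in tool [ 0.08370415 -0.00043229 -0.16083931] 
 [[-3.54844373e-04 -9.57386326e-01 -2.88810140e-01]
 [ 9.99999888e-01 -2.49147720e-04 -4.02734172e-04]
 [ 3.13615802e-04 -2.88810250e-01  9.57386307e-01]]
```

Run:
```python
from h import *
for yaw in np.radians([0,90,180,-90]):
    for P in ([.483,.165,.28],[.569,-.159,.28],[.483,.165,.07],[.569,-.159,.16]):
        q=robot.ik(P,tool(yaw)); print(round(np.degrees(yaw)),P,None if q is None else np.round(q,2))
robot.move_ptp([.569,-.159,.28],tool(0))
for n in "m",:
    w=robot.camera_info("wrist");f=robot.grab_frame("wrist");cv2.imwrite("pics/wm.png",f[:,:,::-1]);np.save("wm.npy",w)
q=robot.ik([.483,.165,.28],tool(-np.pi/2)); print(q)
robot.move_ptp([.483,.165,.28],tool(-np.pi/2))
w=robot.camera_info("wrist");f=robot.grab_frame("wrist");cv2.imwrite("pics/wc.png",f[:,:,::-1]);np.save("wc.npy",w)
s=robot.get_state();print(s["time"],s["qpos"])
```

```text
0 [0.483, 0.165, 0.28] [ 0.51  0.31 -1.07  1.8   0.29  1.2  -2.22]
0 [0.569, -0.159, 0.28] [ 0.52  0.33 -0.38  1.63  0.13  1.21 -1.46]
0 [0.483, 0.165, 0.07] [ 0.18  0.53 -0.7   2.    0.48  0.78 -2.37]
0 [0.569, -0.159, 0.16] [ 0.48  0.45 -0.34  1.75  0.17  0.97 -1.49]
90 [0.483, 0.165, 0.28] [ 0.61  0.38 -1.23  1.8   0.38  1.23 -0.73]
90 [0.569, -0.159, 0.28] [ 0.7   0.37 -0.62  1.62  0.23  1.23  0.03]
90 [0.483, 0.165, 0.07] [ 0.41  0.67 -1.02  1.99  0.74  0.91 -1.01]
90 [0.569, -0.159, 0.16] [ 0.69  0.5  -0.62  1.75  0.33  1.01 -0.05]
180 [0.483, 0.165, 0.28] [ 0.39  0.26 -0.91  1.8   0.22  1.19  0.98]
180 [0.569, -0.159, 0.28] [ 0.8   0.4  -0.76  1.62  0.29  1.24  1.56]
180 [0.483, 0.165, 0.07] [ 0.38  0.65 -0.98  1.99  0.7   0.89  0.59]
180 [0.569, -0.159, 0.16] [ 0.76  0.52 -0.72  1.74  0.39  1.02  1.47]
-90 [0.483, 0.165, 0.28] [ 0.52  0.31 -1.08  1.8   0.29  1.21  2.49]
-90 [0.569, -0.159, 0.28] [-0.56  0.5   1.09  1.66 -0.46  1.26 -2.52]
-90 [0.483, 0.165, 0.07] [ 0.45  0.71 -1.09  1.99  0.79  0.94  2.09]
-90 [0.569, -0.159, 0.16] [-0.54  0.68  1.08  1.79 -0.67  1.1  -2.36]
[ 0.51593152  0.31109355 -1.08247417  1.80121995  0.29362199  1.20548857
  2.4881102 ]
5.825 [ 0.51601291  0.31111846 -1.08230042  1.80113611  0.29361339  1.20550989
  2.48782929]
```

View pics/wm.png

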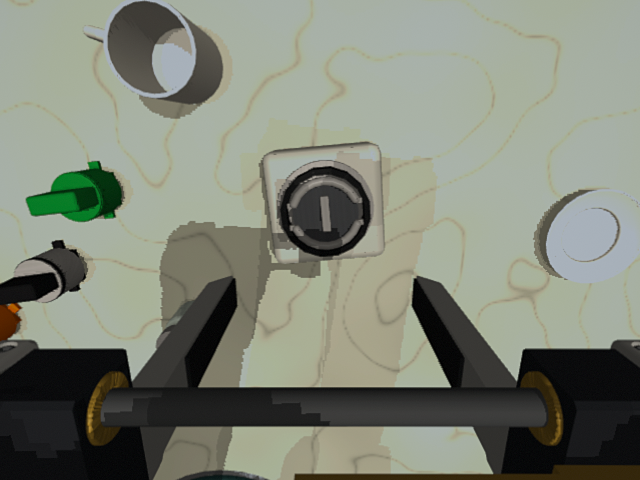

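View pics/wc.png

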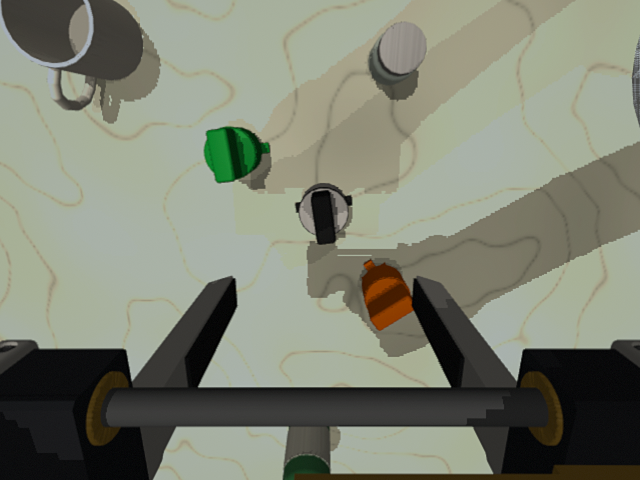

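The mill view shows the collar centred at about (325,210) and the driving bar at (325,213), with lip gaps left and right. The canister view shows the drum at about (324,210), the bar grip at (323,217) and lugs at (298,207) and (349,201). I'll zoom both.

Run:
```python
import cv2,numpy as np
a=cv2.imread("pics/wm.png")[155:270,255:395];b=cv2.imread("pics/wc.png")[170:255,280:370]
a=cv2.resize(a,None,fx=3.8,fy=3.8,interpolation=0)[:430,:];b=cv2.resize(b,None,fx=2.9,fy=5.06,interpolation=0)
b=cv2.resize(cv2.imread("pics/wc.png")[170:255,290:360],(350,425),interpolation=0);a=cv2.resize(cv2.imread("pics/wm.png")[160:265,265:380],(440,402),interpolation=0)
c=np.zeros((430,800,3),np.uint8);c[:402,:440]=a;c[:425,445:795]=b;cv2.imwrite("pics/z.png",c)
```

```text
(no output)
```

View pics/z.png

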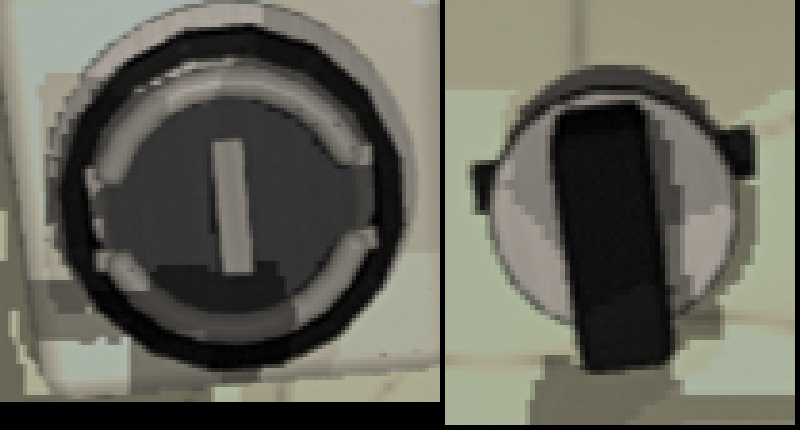

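```bash
cat > meas.py <<'E'
from h import *
def circ(P):
    A=np.c_[2*P[:,:2],np.ones(len(P))]; s=np.linalg.lstsq(A,(P[:,:2]**2).sum(1),rcond=None)[0]
    return s[:2],np.sqrt(s[2]+s[0]**2+s[1]**2)
def blob(m,seed):
    n,l,st,c=cv2.connectedComponentsWithStats(m.astype(np.uint8)); ids=[i for i in range(1,n) if st[i,4]>30]
    k=min(ids,key=lambda i:np.hypot(*(c[i]-seed))); return l==k
def rect(m,info,z):
    ys,xs=np.nonzero(m); P=ray(info,np.c_[xs,ys],z)[:,:2]
    c,s,_=cv2.minAreaRect((P*1000).astype(np.float32)); 
    d=np.linalg.svd(P-P.mean(0),full_matrices=False)[2][0]
    return P.mean(0),np.array(c)/1000,s,np.degrees(np.arctan2(d[1],d[0]))%180
def outer(m,info,z,keep):
    c=max(cv2.findContours(m.astype(np.uint8),cv2.RETR_EXTERNAL,cv2.CHAIN_APPROX_NONE)[0],key=len)[:,0]
    c=c[keep(c)]; return circ(ray(info,c,z))
E
python3 - <<'E'
from meas import *
i=np.load("wm.npy",allow_pickle=True).item(); g=cv2.imread("pics/wm.png").max(2).astype(int)
W=np.zeros_like(g,bool);W[185:240,308:345]=1
b=blob((g>105)&W,(325,213));print("drivebar",rect(b,i,.092))
d=blob(g<38,(325,210)); ys,xs=np.nonzero(d);print("dark",xs.min(),xs.max(),ys.min(),ys.max())
print("collar low",outer(d,i,.09,lambda c:c[:,1]>210),"all",outer(d,i,.09,lambda c:c[:,1]>0))
i=np.load("wc.npy",allow_pickle=True).item(); im=cv2.imread("pics/wc.png");g=im.max(2).astype(int)
W=np.zeros_like(g,bool);W[188:246,308:338]=1
b=blob((g<45)&W,(323,217));print("grip",rect(b,i,.088))
# rows of the bar's long sides
L=[];
for y in range(198,238):
    xs=np.nonzero(b[y])[0]; L.append([xs.min()-.5,y]);L.append([xs.max()+.5,y])
P=ray(i,L,.088)[:,:2]
for e in (P[::2],P[1::2]):
    v=np.linalg.svd(e-e.mean(0))[2][0];print("side",e.mean(0),np.degrees(np.arctan2(v[1],v[0]))%180)
print("bar end near z88",ray(i,[[324,244]],.088))
# lug ends from zoom picture: left (472,187) right (755,152)
z=lambda u,v:(290+(u-445)/5,170+v/5)
l=ray(i,[z(473,188),z(755,153)],.003);print("lugs",l,np.linalg.norm(l[0]-l[1]),l.mean(0))
# drum top rim at z=.052: points on the left/right/lower edge
p=ray(i,[z(490,200),z(502,252),z(527,297),z(700,303),z(727,255),z(738,195),z(725,150),z(505,150)],.052);print("drum",circ(p))
E
```

```text
drivebar (array([ 0.57138253, -0.16084399]), array([ 0.57118347, -0.16093584]), (33.63236999511719, 7.089121341705322), np.float64(5.012010819226191))
dark 280 369 167 256
collar low (array([ 0.57080859, -0.16049128]), np.float64(0.04334743389513753)) all (array([ 0.57158093, -0.1605007 ]), np.float64(0.043782968567819235))
grip (array([0.48303192, 0.16584684]), array([0.48306738, 0.16638797]), (19.230056762695312, 53.552146911621094), np.float64(97.20102918375595))
side [0.49270136 0.16645998] 98.03084348571572
side [0.4733598 0.1664844] 97.41977321397579
bar end near z88 [[0.48212224 0.1939285  0.088     ]]
lugs [[0.5166673  0.17453137 0.003     ]
 [0.44806766 0.16596349 0.003     ]] 0.06913261281233611 [0.48236748 0.17024743 0.003     ]
drum (array([0.48204825, 0.16936407]), np.float64(0.027087088455499377))
```

Run:
```python
from meas import *
def look(P,yaw,n):
    robot.move_ptp(P,tool(np.radians(yaw)));robot.pause(.15)
    w=robot.camera_info("wrist");f=robot.grab_frame("wrist")[:,:,::-1];cv2.imwrite(f"pics/{n}.png",f);np.save(f"{n}.npy",w);return w,f
i,f=look([.571,-.161,.28],185,"wm2");g=f.max(2).astype(int)
u=proj(i,[.571,-.161,.092])[0];x,y=u.astype(int);W=np.zeros_like(g,bool);W[y-27:y+27,x-18:x+18]=1
print(u,"drivebar",rect(blob((g>105)&W,u),i,.092));d=blob(g<38,u)
print("collar low",outer(d,i,.09,lambda c:c[:,1]>y),"all",outer(d,i,.09,lambda c:c[:,1]>0))
i,f=look([.4825,.1695,.28],97.3,"wc2");u=proj(i,[.4825,.1695,.052])[0];print(u)
s=robot.get_state();print(s["time"],s["qpos"])
x,y=u.astype(int)
c=np.zeros((430,800,3),np.uint8)
c[:425,445:795]=cv2.resize(f[y-42:y+43,x-35:x+35],(350,425),interpolation=0);print(x-35,y-42)
i=np.load("wm2.npy",allow_pickle=True).item();u=proj(i,[.571,-.161,.092])[0];x,y=u.astype(int)
c[:420,:440]=cv2.resize(cv2.imread("pics/wm2.png")[y-52:y+53,x-55:x+55],(440,420),interpolation=0)
cv2.imwrite("pics/z2.png",c)
```

```text
[322.42146196 217.98576294] drivebar (array([ 0.57606546, -0.16046418]), array([ 0.57566827, -0.16052264]), (25.368267059326172, 6.952478408813477), np.float64(5.413010035228611))
collar low (array([ 0.57052065, -0.16081684]), np.float64(0.04324817870227695)) all (array([ 0.56967179, -0.16075291]), np.float64(0.043709202724272755))
[324.97189322 208.6911032 ]
9.3583 [ 0.23324916  0.22134764 -0.72453829  1.80547891  0.15839346  1.17376007
 -0.41361408]
289 166
```

View pics/z2.png

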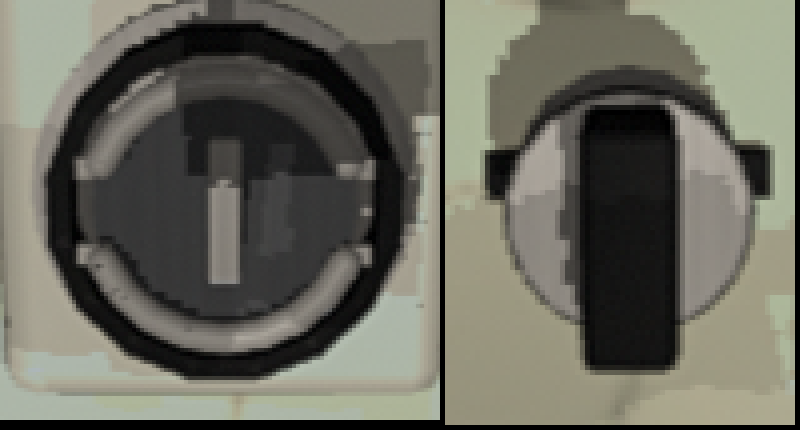

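The mill view again shows the collar centred in frame, with the bar half in shadow (collar fit 0.5705,-0.1608, so the two views agree). The canister view shows the grip symmetric, with edges 582/678 against drum edges 505/755, so the 97.3° yaw is right. Grasping now.

Run:
```python
from meas import *
i=np.load("wc2.npy",allow_pickle=True).item()
z=lambda u,v:(289+(u-445)/5,166+v/5)
p=ray(i,[z(505,205),z(515,245),z(550,305),z(710,305),z(745,250),z(755,205),z(745,150),z(515,150)],.052);c,r=circ(p);print("drum",c,r)
l=ray(i,[z(485,175),z(770,170)],.003);print("lugs",l.mean(0),np.linalg.norm(l[0]-l[1]))
R=tool(np.radians(97.3))
c=.5*(c+np.array([.4823,.1696])); print(c)
if np.hypot(*(c-[.4823,.1696]))<.004:
    robot.gripper_to(.06)
    robot.move_linear([*c,.12],.2,R); robot.move_linear([*c,.074],.08,R)
    s0=robot.get_state();robot.gripper_to(0.0);s=robot.get_state()
    print(s0["force"],s["force"],s["opening"],s["grasp_force"],s["ee_pos"])
    robot.move_linear([*c,.24],.15);s=robot.get_state();print(s["opening"],s["force"],s["time"])
    robot.move_ptp([.5707,-.1607,.24],tool(np.radians(185)))
    robot.pause(.2);s=robot.get_state();print(s["opening"],s["force"],s["moment"],s["time"],s["qpos"])
    f=robot.grab_frame("wrist")[:,:,::-1];cv2.imwrite("pics/held.png",f)
```

```text
drum [0.48351977 0.17074294] 0.027327142815743125
lugs [0.48324641 0.16909443 0.003     ] 0.06911511460290398
[0.48290988 0.17017147]
[-0.21328338  0.52006176  0.20095474] [ 0.59722035 -0.87987137 -0.71561634] 0.01957498872802508 29.99256670475006 [0.48290719 0.17011263 0.0739633 ]
0.019855960819112253 [ 1.41931383  0.30225015 -3.21988716] 13.6917
0.019921358727150017 [ 0.35091768  0.38820742 -3.10871664] [ 0.06445931 -0.1406583   0.02568463] 15.7417 [ 0.81751685  0.45130395 -0.79075643  1.65951972  0.34268319  1.17523728
  1.60129787]
```

View pics/held.png

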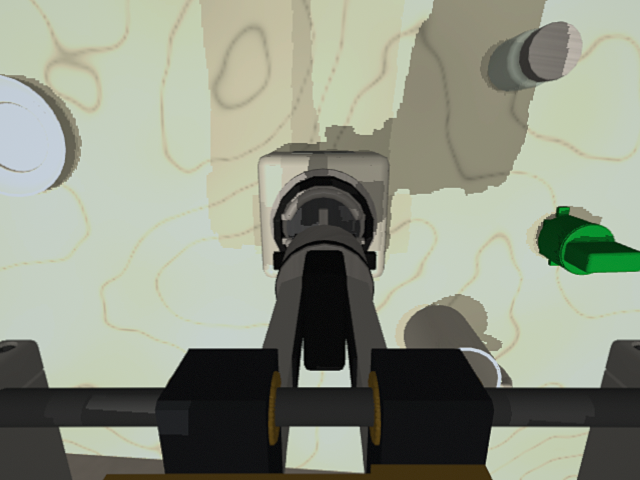

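The canister is held upright, with its lugs at (274,261) and (377,260) and the collar behind it. I'll check the lug midpoint in the tool frame and then lower it with force monitoring.

Run:
```python
from meas import *
i=robot.camera_info("wrist");s=robot.get_state()
l=ray(i,[[273.5,261],[377,260]],.169);print("lugs",l.mean(0)-s["ee_pos"],np.linalg.norm(l[0]-l[1]),s["tool_rot"].T@(l.mean(0)-s["ee_pos"]),(l[0]-l[1]))
x,y=.5707,-.1607
robot.move_linear([x,y,.185],.15);
h=robot.move_linear([x,y,.150],.02,None,6);s=robot.get_state()
print(h,s["ee_pos"],s["force"],s["moment"],s["opening"],s["time"])
```

```text
lugs [ 0.00059529  0.00118696 -0.07105569] 0.06978792873572742 [-0.00069042  0.00113601  0.07105566] [ 0.0067889  -0.06945694  0.        ]
True [ 0.57070322 -0.16066464  0.15813239] [0.69165861 0.39375271 4.63223809] [-0.06725003 -0.20403343  0.00775208] 0.01996933890769157 17.5333
```

Run:
```python
from meas import *
x,y=.5707,-.1607
h=robot.move_linear([x,y,.147],.02,None,14);s=robot.get_state()
print(h,s["ee_pos"],s["force"],s["moment"],s["opening"],s["time"])
f=robot.grab_frame("wrist")[:,:,::-1];cv2.imwrite("pics/pushed.png",f)
```

```text
True [ 0.57103028 -0.16058998  0.15159493] [-0.36509399  0.71583628  9.02666285] [0.12279373 0.07624191 0.00976186] 0.02000824817728502 17.95
```

View pics/pushed.png

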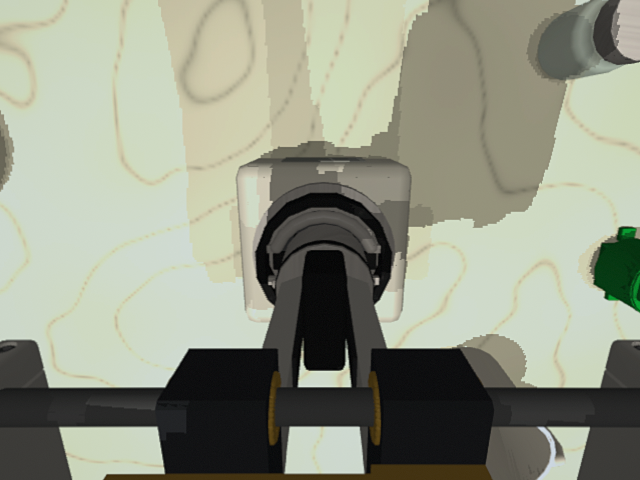

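The canister is seated in the collar with its lugs in the gaps. Height 0.1516 and a push of about 12 N match the lower stop. Twisting clockwise with the last joint in steps while watching the moment.

Run:
```python
from meas import *
robot.move_linear([.5707,-.1607,.1512],.02)
q0=np.array(robot.get_state()["qpos"])
for d in (.15,.3,.6,.9,1.2,1.4,1.5,1.55):
    q=q0.copy();q[6]-=d;robot.goto_joints(q);s=robot.get_state()
    R=s["tool_rot"];print(d,np.round(s["ee_pos"],4),np.round(s["force"],1),np.round(s["moment"],2),round(np.degrees(np.arctan2(R[1,0],R[0,0])),1),round(s["opening"],4),round(s["time"],2))
    if abs(s["moment"][2])>1.2: break
```

```text
0.15 [ 0.5714 -0.1609  0.1524] [-1.6 -1.7  7.6] [-0.26  0.16  0.24] 176.4 0.0197 18.52
0.3 [ 0.5714 -0.1608  0.1524] [-1.4 -0.9  8.7] [-0.26  0.17  0.23] 167.8 0.0197 18.8
0.6 [ 0.5715 -0.1607  0.1524] [-1.4 -0.4  8.3] [-0.21  0.11  0.22] 150.6 0.0197 19.2
0.9 [ 0.5715 -0.1605  0.1524] [-1.1  0.7  8.1] [-0.02  0.01  0.32] 133.4 0.0197 19.6
1.2 [ 0.5717 -0.1605  0.1525] [-0.2  0.5  8.1] [ 0.01 -0.18  0.35] 116.2 0.0199 20.0
1.4 [ 0.5717 -0.1604  0.1525] [ 0.2 -0.5  8.2] [ 0.05 -0.26  0.44] 104.8 0.02 20.32
1.5 [ 0.5718 -0.1604  0.1525] [0.5 0.3 7.7] [ 0.02 -0.34  0.47] 99.0 0.0202 20.57
1.55 [ 0.5718 -0.1604  0.1525] [0.9 1.5 7.6] [ 0.08 -0.4   0.46] 96.2 0.0201 20.82
```

Run:
```python
from meas import *
q0=np.array(robot.get_state()["qpos"]); a0=None
for k in range(1,13):
    q=q0.copy();q[6]-=.025*k;robot.goto_joints(q);robot.pause(.1);s=robot.get_state()
    R=s["tool_rot"];print(k,np.round(s["ee_pos"],4),np.round(s["force"],1),np.round(s["moment"],2),round(np.degrees(np.arctan2(R[1,0],R[0,0])),1),round(s["opening"],4),round(s["time"],2))
    if abs(s["moment"][2])>.8: break
```

```text
1 [ 0.572  -0.1603  0.153 ] [-2.6 -0.6  8. ] [-0.04  0.56  0.43] 94.8 0.0198 21.17
2 [ 0.5719 -0.1604  0.153 ] [-1.6  0.6  7.5] [-0.    0.45  0.43] 93.4 0.0197 21.52
3 [ 0.572  -0.1604  0.153 ] [-2.  -0.1  8.2] [0.01 0.53 0.44] 91.9 0.0198 21.87
4 [ 0.572  -0.1604  0.153 ] [-1.5 -0.6  7.6] [0.   0.51 0.47] 90.5 0.0196 22.22
5 [ 0.572  -0.1604  0.153 ] [-1.4 -0.   7. ] [-0.04  0.5   0.36] 89.1 0.0196 22.57
6 [ 0.572  -0.1604  0.153 ] [-2.6 -0.2  6.8] [-0.06  0.46  0.45] 87.6 0.0201 22.92
7 [ 0.572  -0.1604  0.153 ] [-2.   0.8  7.6] [-0.08  0.4   0.59] 86.2 0.0198 23.27
8 [ 0.5721 -0.1603  0.153 ] [-1.4 -0.7  7.6] [-0.14  0.38  0.81] 84.8 0.0199 23.62
```

Moment rise at about 87° marks the stop. Now restoring the downward push while holding the twist.

Run:
```python
from meas import *
def show():
    s=robot.get_state();R=s["tool_rot"];print(np.round(s["ee_pos"],4),np.round(s["force"],1),np.round(s["moment"],2),round(np.degrees(np.arctan2(R[1,0],R[0,0])),1),round(s["opening"],4),round(s["time"],2));return s
robot.move_linear([.571,-.1606,.1515],.01,tool(np.radians(83.5)));robot.pause(.2);show()
for z in (.1505,.1495,.1485,.1475):
    robot.move_linear([.571,-.1606,z],.01,tool(np.radians(83.5)));robot.pause(.2);s=show()
    if s["force"][2]>14: break
f=robot.grab_frame("wrist")[:,:,::-1];t=robot.grab_frame("top")[:,:,::-1]
c=np.zeros((480,800,3),np.uint8);c[:,:480]=f[:,80:560];c[:320,480:]=cv2.resize(t[180:300,340:460],(320,320))
cv2.imwrite("pics/end.png",c)
```

```text
[ 0.5719 -0.1604  0.1523] [1.7 0.  8.5] [ 0.03 -0.46  0.73] 83.6 0.0203 24.1
[ 0.5719 -0.1604  0.1516] [-0.4  0.2 12.5] [ 0.16 -0.04  0.74] 83.6 0.0203 24.55
[ 0.5722 -0.1603  0.1513] [-3.2  1.3 22.3] [0.38 0.79 0.56] 83.6 0.0203 25.0
```

View pics/end.png

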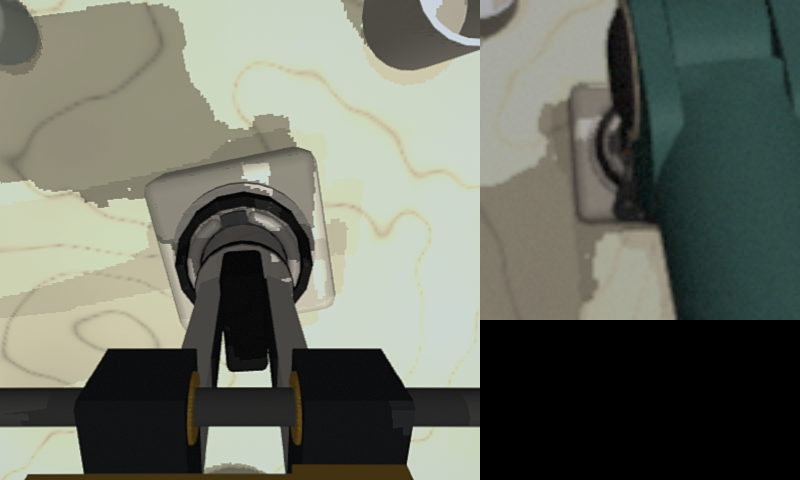

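The end view shows the canister seated with its bar nearly across the mill, rotated a few degrees counterclockwise from the finger direction: bar from (321,250) to (329,368) in full-frame pixels. I'll measure the bar's world angle against the expected stop (about 5° + 180° − 90° − 0.1 rad ≈ 89°).

Run:
```python
from meas import *
i=robot.camera_info("wrist");f=robot.grab_frame("wrist");g=f.max(2).astype(int)
s=robot.get_state();print(s["time"],s["force"],s["moment"],s["grasp_force"],s["ee_pos"])
for name,gg in (("end",g),("pushed",cv2.imread("pics/pushed.png").max(2).astype(int))):
    W=np.zeros_like(g,bool);W[262:362,296:360]=1
    b=blob((gg<38)&W,(325,310));L=[]
    for y in range(290,360):
        xs=np.nonzero(b[y])[0];L+=[[xs.min()-.5,y],[xs.max()+.5,y]]
    P=ray(i,L,.1653)[:,:2]
    for e in (P[::2],P[1::2]):
        v=np.linalg.svd(e-e.mean(0))[2][0];print(name,e.mean(0),np.degrees(np.arctan2(v[1],v[0]))%180)
```

```text
25.15 [-3.07392296  0.83279695 22.70371318] [0.32612745 0.79798103 0.585397  ] 30.54633776020637 [ 0.57223266 -0.16027897  0.15131494]
end [ 0.55891987 -0.15963887] 78.73939858339513
end [ 0.58402981 -0.16251464] 92.2325474650147
pushed [ 0.55909642 -0.1596591 ] 77.88992028062094
pushed [ 0.5837409  -0.16248162] 92.04120822914815
```

Run:
```python
from meas import *
i=robot.camera_info("wrist")
e=cv2.imread("pics/end.png").max(2).astype(int)[:,:480];p=cv2.imread("pics/pushed.png").max(2).astype(int)[:,80:560]
for n,g in("end",e),("pushed",p):
    for y in(258,345): print(n,y,g[y,210:282].tolist())
    for t in (14,22):
        W=np.zeros_like(g,bool);W[256:366,215:278]=1;b=blob((g<t)&W,(245,310));ys=[y for y in range(262,360) if b[y].any()]
        L=np.array([[80+np.nonzero(b[y])[0][[0,-1]].mean(),y] for y in ys]);P=ray(i,L,.1653)[:,:2]
        v=np.linalg.svd(P-P.mean(0))[2][0];print(t,b.sum(),len(ys),np.degrees(np.arctan2(v[1],v[0]))%180)
```

```text
end 258 [86, 86, 87, 87, 87, 85, 85, 83, 82, 84, 84, 78, 52, 14, 5, 8, 10, 8, 8, 10, 10, 9, 10, 9, 5, 10, 9, 8, 7, 10, 7, 5, 9, 9, 6, 7, 7, 9, 10, 8, 10, 7, 7, 8, 8, 7, 11, 7, 8, 6, 12, 57, 85, 86, 85, 85, 84, 84, 82, 79, 82, 133, 175, 176, 171, 166, 156, 127, 89, 61, 33, 13]
end 345 [71, 72, 55, 21, 11, 10, 13, 8, 8, 1, 39, 152, 215, 217, 171, 45, 3, 8, 11, 10, 11, 12, 12, 13, 10, 10, 10, 7, 9, 10, 10, 12, 10, 12, 11, 9, 11, 10, 11, 10, 12, 11, 10, 12, 12, 11, 10, 11, 10, 10, 12, 9, 11, 9, 9, 8, 8, 10, 9, 8, 9, 11, 8, 10, 9, 16, 48, 70, 72, 72, 72, 71]
14 4869 98 85.34912248300252
22 5286 98 85.47813162423436
pushed 258 [83, 89, 88, 86, 85, 87, 88, 88, 85, 83, 84, 84, 87, 88, 69, 22, 6, 8, 8, 11, 7, 10, 9, 10, 8, 8, 5, 9, 9, 11, 9, 6, 9, 9, 9, 10, 9, 8, 8, 9, 8, 9, 9, 10, 9, 9, 8, 9, 10, 8, 11, 7, 6, 19, 63, 88, 86, 86, 86, 85, 83, 82, 83, 84, 86, 86, 89, 89, 83, 71, 51, 17]
pushed 345 [73, 73, 66, 42, 13, 10, 11, 11, 11, 5, 10, 51, 96, 91, 23, 6, 10, 13, 15, 11, 11, 6, 10, 11, 12, 10, 11, 11, 10, 11, 9, 11, 10, 8, 8, 11, 10, 13, 12, 8, 13, 9, 11, 8, 11, 13, 11, 10, 10, 11, 11, 11, 10, 6, 17, 82, 120, 96, 25, 5, 11, 9, 13, 13, 11, 37, 64, 73, 73, 72, 72, 72]
14 5103 98 83.83391479782067
22 5365 98 84.0037797160487
```

The bar stands about 99° clockwise from where it went in, which is past the 95.7° needed including lost motion. The moment (0.59 N m) exceeds the 0.44 N m spring, and the push (about 22 N) is on the lower stop. Handing in.

```bash
python3 -c "
from rig import robot
robot.pause(.5);s=robot.get_state();print(s['time'],s['force'],s['moment'],s['ee_pos'],s['opening'],s['grasp_force']);print(robot.sign_off())"
```

```text
25.65 [-3.61681813  0.61470283 22.86600791] [0.30233512 0.80081214 0.58562975] [ 0.57225315 -0.16027557  0.15132807] 0.02010969682618656 30.546302463239954
the job is handed in; nothing more can be done
None
```

I handed the job in at 25.7 s with the canister in the mill, pushed down to its lower stop, twisted clockwise to the stop and still gripped; no verdict came back, and I did not re-check the bystanders with a final picture.

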